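Latch the drop front of a plywood tool chest

TASK

The drop front of the plywood tool chest stands slightly ajar on its springy seal and the steel draw latch on top is undone. Hook the latch's wire loop under the keeper's hook on the front, then snap the lever down over centre so that it lies flat and draws the front home. Work by feel and do not force the thin latch parts, leave the other things where they are, and let go.

Things in the scene. Friction and masses are not known exactly. Their poses are not given: they have to be found in the camera images.
- chest: Plywood tool chest, fixed, 220 deep x 380 wide x 200 mm high. Origin: centre of its underside; x to its back (drop front at -x, facing the robot), y along its width, z up. In this frame the lever pivot is at (-73.5, 0, 212) mm and the keeper seat at (-127, 0, 210.5) while ajar, (-121.5, 0, 210.5) when shut. Level.
- front: The drop front, an 18 mm plywood panel hinged along its lower edge. Origin: middle of the hinge; z up the panel, x to the back. A sponge seal springs it about 5.5 mm open at the top; drawing it shut takes about 75 N at the keeper, which the latch provides by leverage. It carries the keeper in the middle of its top edge.
- keeper_seat (a point): Where the middle of the loop's crossbar must lie, in the steel keeper (26 mm wide, axes as front). The flat foot is 2.5 mm below it and runs 15 mm out towards -x; a 5 mm thick lip stands 2.5 mm behind it (+x); from the lip's top a nose overhangs 3.5 mm towards -x, its underside 4.5 mm and top 9.5 mm above the seat: a hook open to -x.
- lever: Steel latch lever, 24 mm wide, 61 mm long, 3 mm thick, with a turned-up end. Origin: its pivot, 12 mm above the chest top; x along the lever, z out of its working face. It starts standing up (65 to 90 deg), flat towards the chest's back when closed, on a rubber rest. The loop's pin is on it 14 mm from the pivot, 0.05 rad below its x axis.
- lever_pivot (a point): Axis of the lever's pivot (along the chest's y), in the middle of the latch. The lever swings upright and on towards the front when opened. Pivots are stiff: lever and loop stay where left; about 3 N moves the loop. Over centre is about 3 mm of tip travel before flat; short of that the lever springs back up.
- lever_tip (a point): Point on the lever's working face 50 mm along and 5 mm out from the pivot, just before the turned-up end; this face looks to the front (keeper) when the lever stands and up when it lies flat. Pushing here, hooked, takes up to about 10 N from 60 deg down; then it snaps over. 17 mm above the chest top when flat. Over 35 N would bend it.
- loop: Wire loop (U shape) of 5 mm steel rod, pinned to the lever. Origin: pin axis; crossbar centre at x = -61.3 mm, legs at y = +-19 mm (43 mm over the outsides, straddling lever and keeper). It starts pointing at the front, raised 15 to 50 deg. It can be pinched across its legs from above; nothing lies within 8 mm under it.
- loop_bar (a point): Middle of the loop's crossbar (rod centre). To hook it: over the nose, down on the -x side to the foot, then back towards +x until it bites on the lip under the nose. The thin rod must not be forced on the keeper with over 30 N while held.
- sanding_block: Cork and wood sanding block, 110 x 55 x 34 mm, on the chest top to one side of the latch. Origin: centre of underside. Leave alone.
- chisel: Chisel with wooden handle, 260 mm long, lying across the chest top behind the latch. Leave alone.
- glue: Yellow glue bottle with a red cap, 64 mm across, 190 mm high, on the bench. Leave alone.
- tape: Roll of blue tape, 104 mm across, 48 mm high, on the bench. Leave alone.
- hammer: Hammer, 280 mm long, on the bench. Leave alone.
- offcut: Wood offcut, 240 x 70 x 27 mm, on the bench. Leave alone.
- try_square: Try square with wooden stock, 110 x 160 mm, on the bench. Leave alone.
- screwdriver: Screwdriver, 210 mm long, on the bench. Leave alone.

How it is judged:
By the outcome, as a careful person would: the job done as asked, in the order asked, and still so for the second after the job is handed in, with the robot touching nothing.
It also fails if it takes over 53 s, if anything falls off the work surface, if the arm or the gripper's body presses on something with over 40 N, if the wrist force passes 120 N, or if a joint passes its speed limit or range.

ROBOT

A 6-joint arm with a two-finger parallel gripper is mounted at the origin on the work surface. World frame = base frame: x ahead of the robot, y to its left, z up, the work surface at z = 0. Lengths are in m, angles in rad, forces in N, time in s.
With the tool pointing down it reaches from about 0.35 to 0.85 m from the base axis. Payload 8.1 kg.
Tool frame: the origin (TCP) lies on the centre line of the jaws, within the pads' length; the fingertips stand 19 mm ahead of it and the grasp point (between the pads) is the TCP (arm.tcp_to_tips is the distance from the TCP to the fingertips, in m); z points along the fingers, y is the direction in which the jaws open and shut (so a half turn about z gives the same grasp; the last joint's range is limited). The gripper opens to 85 mm and grips with 20 to 120 N. Pads are 22 mm wide; open, the fingers measure 114 mm over their backs; the gripper's body (76 mm by 85 mm) begins 54 mm behind the grasp point. The pads swing forward as they close: fully open they stand 13 mm farther back than shut.
Start: joints at [1.243, 0.13, 1.488, -0, 1.523, -0.085], TCP at [0.144, 0.582, 0.25] pointing down, gripper open.
Joint ranges: [-2.96, 2.96], [-0.89, 2.26], [0.02, 2.5], [-1.34, 4.48], [0, 2.73], [-2.66, 2.66]. Speed limits (rad/s): [2.39, 2.39, 2.79, 3.14, 3.14, 3.14].

INTERFACE

Orientations are given as a rotation vector (axis times angle).
In Python, from plant import arm gives the robot as it stands. The module is installed in compiled form; this text tells all that it offers.
- The arm moves only by the shell command python3 -m creep 'ROWS' [FORCE]. ROWS is JSON, one flat list of numbers, 5 for each row, row after row: the shift along the world's x, y, z in units of 25 mm (1.0 is 25 mm), then the turn about the world's z in degrees, then the opening, from -1 (shut) to 1 (fully open). In form: [tx, ty, tz, turn, claw, tx, ty, tz, turn, claw, ...]. A call has 1 to 5 rows; each row is the pose to reach, as a shift and turn from the pose commanded when the call began; what a row does not reach only later rows make up. A row lasts 1/10 s, in which the tool goes at most 50 mm and 8.59 degrees, less where a joint would pass 70% of its speed; a pose out of reach is approached as far as the arm can. A call with a gripper value outside its range is refused whole. The fingers move at their own pace and stop on an object; FORCE is the grip in N (left out, the last holds). Time passes only in rows, so rows that repeat a pose let the fingers close. It gives the time, the measured TCP pose, the force and the opening at its end, in the units of the state.
- arm.read_state(): the state, without advancing time (a new reading comes with each control period).
- arm.snapshot(name): name is "scene" or "top"; returns (picture, depth): 420x560x3 uint8, red, green, blue; 420x560 float32, m along the optical axis (not along the pixel's ray), 0 where there is no reading.
- arm.get_calibration(name): a dict with "fov_y" (degrees; the focal length in pixels is half the picture's height over the tangent of half this angle, whatever the lens; pixels are square), "cx", "cy" (the principal point, pixels), "k1" (the pictures are not rectified: a ray, as slopes to the right and down, at radius r is drawn at 1 + k1 r^2 times it, then the intrinsics apply), "position" and "attitude" of the camera in the world. Camera axes: x right, y down, z forward; pixel columns grow to the right and rows downward; lengths in m; the calibration is good to about 2 mm. A picture is of the moment at which its call begins. get_calibration takes no time and is no camera call.
- arm.sign_off(): hands the job in, once; it reports no verdict.
The state is a dict: "clock": time; "joint_positions": joint angles; "qd": joint speeds; "tau": joint torques, N m; "ee_pos": TCP position; "ee_rot": TCP orientation; "ft_force": force on the tool from outside, world axes, zero at the start; "wrist_torque": the same for the moment, N m; "opening": finger opening in m.
Only numpy, scipy, OpenCV 4.12 (cv2) and the standard library are available. Lean on these libraries where they do the work, as an engineer would, in place of code of your own. Each camera call takes 0.05 s, during which the arm holds its last target.

## Working session

There is one attempt and no reset: what is moved stays moved. The work goes in short steps, Python scripts to look and compute and a shell command to move; the robot and the scene stay as the last step left them, time stands still between calls to the robot, and variables do not carry over. Pictures are saved under pics/ and viewed, and the job is handed in when it is done.

```bash
mkdir -p pics
cat > h.py <<'E'
import numpy as np, cv2
from scipy.spatial.transform import Rotation as R
from plant import arm
def cal(n):
    c=arm.get_calibration(n); return c
def snap(n,f):
    p,d=arm.snapshot(n); cv2.imwrite(f'pics/{f}.png',p[:,:,::-1]); np.savez(f'pics/{f}.npz',p=p,d=d); return p,d
def att(c):
    a=np.array(c['attitude'],float)
    return a if a.shape==(3,3) else (R.from_rotvec(a).as_matrix() if a.size==3 else R.from_quat(a).as_matrix())
def K(c):
    f=210/np.tan(np.radians(c['fov_y'])/2); return np.array([[f,0,c['cx']],[0,f,c['cy']],[0,0,1.]])
def rays(c,uv):
    uv=np.asarray(uv,float).reshape(-1,1,2)
    return cv2.undistortPoints(uv,K(c),np.array([c['k1'],0,0,0,0.]),None).reshape(-1,2) if False else cv2.undistortPointsIter(uv,K(c),np.array([c['k1'],0,0,0,0.]),None,None,(3,50,1e-10)).reshape(-1,2)
def world(c,uv,z=None,depth=None):
    s=rays(c,uv); d=np.c_[s,np.ones(len(s))]@att(c).T; p=np.array(c['position'])
    if z is not None: t=(z-p[2])/d[:,2]
    else: t=np.asarray(depth)
    return p+d*t[:,None]
def proj(c,P):
    q=(np.atleast_2d(P)-np.array(c['position']))@att(c)
    s=q[:,:2]/q[:,2:]; r2=(s**2).sum(1,keepdims=True); s=s*(1+c['k1']*r2)
    k=K(c); return s*k[0,0]+k[:2,2]
def cloud(c,d):
    v,u=np.mgrid[:420,:560]; W=world(c,np.stack([u,v],-1).reshape(-1,2),depth=d.reshape(-1)); W=W.reshape(420,560,3); W[d<=0]=np.nan; return W
E
python3 - <<'E'
from h import *
for n in('scene','top'):
    print(n,cal(n)); snap(n,n+'0')
s=arm.read_state(); print(s, arm.tcp_to_tips)
E
```

```text
scene {'fov_y': 54.52284931426616, 'cx': 279.34463055536395, 'cy': 215.3910172895201, 'k1': -0.05376427876776178, 'position': array([1.10248808, 0.74174519, 0.85347564]), 'attitude': array([-0.86951662, -2.42674107,  1.21612385])}
top {'fov_y': 57.44477545719546, 'cx': 276.36544342996837, 'cy': 210.73453454205116, 'k1': -0.007545604306580875, 'position': array([ 0.25576931, -0.02015697,  1.3305407 ]), 'attitude': array([-2.0852654 ,  2.13232119, -0.18687216])}
{'clock': 0.1, 'joint_positions': array([ 1.24257586e+00,  1.31078137e-01,  1.48914194e+00,  1.62261891e-06,
        1.52297585e+00, -8.53528812e-02]), 'qd': array([ 0.00015327, -0.00099708, -0.00360311, -0.00112059, -0.00087779,
        0.00182705]), 'tau': array([ 1.08520620e-03, -5.70948315e+01, -5.01941764e+01, -2.35482939e-04,
        8.15379404e-03,  5.71993610e-05]), 'ee_pos': array([0.14409996, 0.58198498, 0.24936939]), 'ee_rot': array([-3.80518543e-01, -3.11812858e+00,  2.46397614e-03]), 'ft_force': array([-1.02475004, -0.0047784 ,  0.18651863]), 'wrist_torque': array([-0.02155498, -0.03412738,  0.03095149]), 'opening': 0.0853747970838074} 0.019
```

View pics/scene0.png

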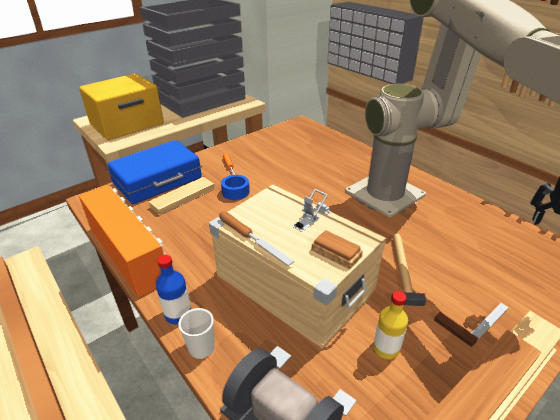

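View pics/top0.png

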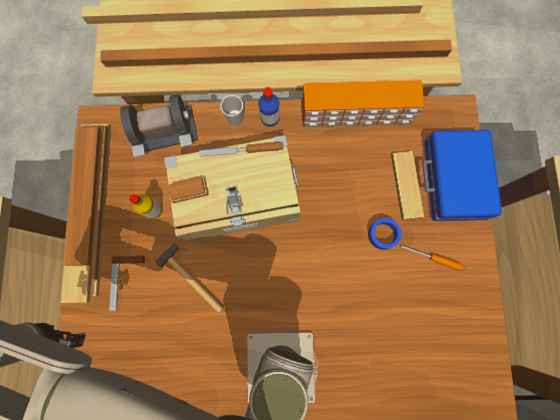

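Chest is in the middle of both views: latch at about (235,205) in top and (312,208) in scene. Next I zoom in on both and measure the chest pose.

Run:
```python
from h import *
a=np.load('pics/top0.npz');b=np.load('pics/scene0.npz')
ca=cv2.resize(a['p'][130:245,155:310],None,fx=5,fy=5,interpolation=cv2.INTER_CUBIC)
cb=cv2.resize(b['p'][175:270,270:390],None,fx=6,fy=6,interpolation=cv2.INTER_CUBIC)
cv2.imwrite('pics/ta.png',ca[:,:,::-1]);cv2.imwrite('pics/sa.png',cb[:,:,::-1])
for n,k in(('top',a),('scene',b)):
    W=cloud(cal(n),k['d']); m=(abs(W[...,2]-.2)<.006)
    nlab,lab,st,cen=cv2.connectedComponentsWithStats(m.astype(np.uint8))
    i=1+st[1:,4].argmax(); P=W[lab==i]; print(n,len(P),np.median(P,0))
    r=cv2.minAreaRect((P[:,:2]*1000).astype(np.float32)); print(r)
    m2=(W[...,2]>.208)&(np.hypot(*(np.moveaxis(W[...,:2],-1,0)-np.array(r[0])[:,None,None]/1000))<.2)
    vs,us=np.where(m2); print(len(vs))
```

```text
top 7093 [0.5812185  0.12506366 0.19961831]
((580.4085693359375, 139.89505004882812), (227.02662658691406, 384.83880615234375), 9.445578575134277)
1504
scene 7541 [0.58865314 0.15775171 0.19903216]
((565.26806640625, 136.82716369628906), (258.4071960449219, 385.53125), 9.543725967407227)
2084
```

View pics/ta.png

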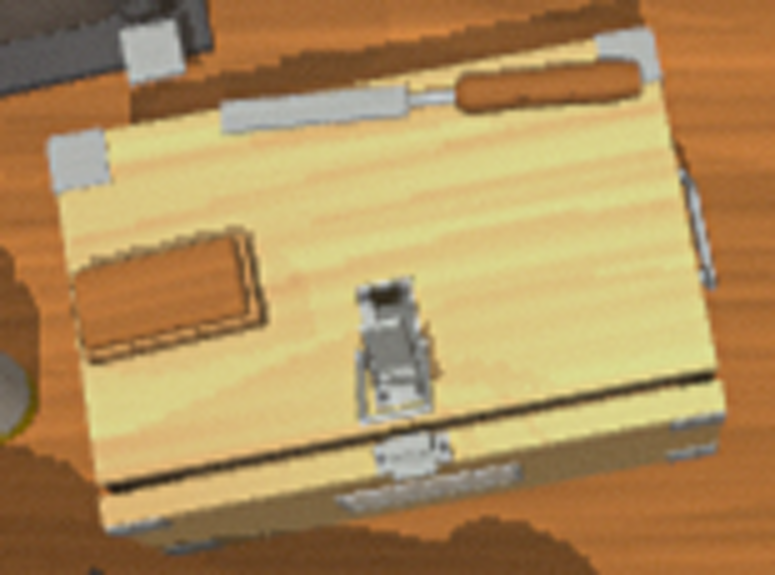

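View pics/sa.png

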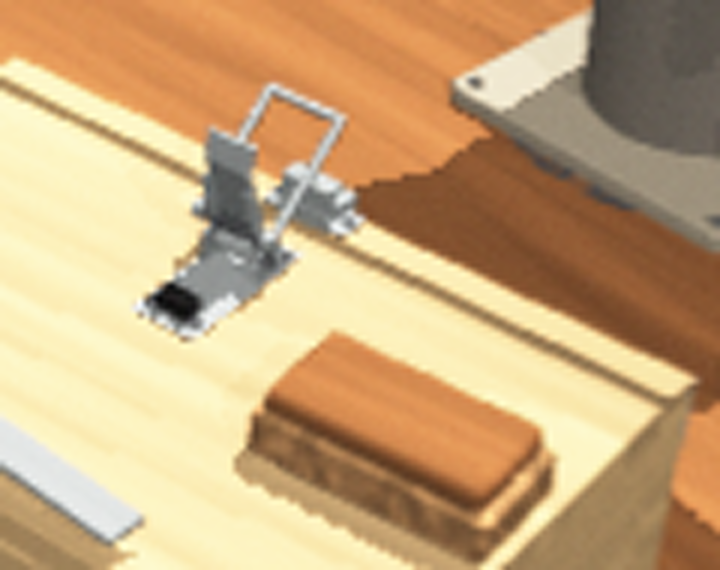

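```bash
cat >> h.py <<'E'
def T(o,y,P):
    P=np.atleast_2d(P)/1000.; c,s=np.cos(y),np.sin(y)
    return np.c_[o[0]+c*P[:,0]-s*P[:,1],o[1]+s*P[:,0]+c*P[:,1],P[:,2]]
E
cat > ov.py <<'E'
from h import *
import sys
def ov(o,y,ta,la,sfx,files=('top0','scene0')):
    t,l=np.radians(ta),np.radians(la)
    piv=np.array([-73.5,0,212.])
    # lever dir: angle from +x (flat) up: (cos t,sin t); working face normal when flat up => (-sin t,cos t)
    ex=np.array([np.cos(t),0,np.sin(t)]); ez=np.array([-np.sin(t),0,np.cos(t)])
    tip=piv+50*ex+5*ez; pin=piv+14*(np.cos(.05)*ex-np.sin(.05)*ez)
    ld=np.array([-np.cos(l),0,np.sin(l)]); bar=pin+61.3*ld; Y=np.array([0,1,0])
    segs=[]
    rect=[[-115.5,-190,200],[-115.5,190,200],[110,190,200],[110,-190,200]]
    segs+=[(rect[i],rect[(i+1)%4],(0,255,0)) for i in range(4)]
    segs+=[(pin-19*Y,bar-19*Y,(255,0,0)),(pin+19*Y,bar+19*Y,(255,0,0)),(bar-19*Y,bar+19*Y,(255,0,0))]
    for s in(-12,12): segs.append((piv+s*Y,piv+s*Y+61*ex,(0,0,255)))
    segs.append((tip-12*Y,tip+12*Y,(255,0,255)))
    k=np.array([-127,0,210.5])
    segs.append((k-13*Y+[-1,0,9.5],k+13*Y+[-1,0,9.5],(0,255,255)))
    segs.append((k-13*Y+[7.5,0,9.5],k+13*Y+[7.5,0,9.5],(0,255,255)))
    segs.append((k-13*Y+[-15,0,-2.5],k+13*Y+[-15,0,-2.5],(0,255,255)))
    for n,f,(r0,r1,c0,c1),m in(('top',files[0],(130,245,155,310),5),('scene',files[1],(175,270,270,390),6)):
        p=np.load(f'pics/{f}.npz')['p'][r0:r1,c0:c1]; g=cv2.resize(p,None,fx=m,fy=m,interpolation=cv2.INTER_CUBIC)[:,:,::-1].copy()
        for a,b,col in segs:
            q=((proj(cal(n),T(o,y,[a,b]))-[c0,r0]+.5)*m).round().astype(int)
            cv2.line(g,tuple(map(int,q[0])),tuple(map(int,q[1])),col[::-1],1,cv2.LINE_AA)
        cv2.imwrite(f'pics/ov{n}{sfx}.png',g)
    return dict(tip=T(o,y,tip)[0],pin=T(o,y,pin)[0],bar=T(o,y,bar)[0],seat=T(o,y,k)[0],piv=T(o,y,piv)[0])
if __name__=='__main__':
    a=list(map(float,sys.argv[1:6])); print(ov(a[:2],np.radians(a[2]),a[3],a[4],sys.argv[6],*([(sys.argv[7],sys.argv[8])] if len(sys.argv)>7 else [])))
E
python3 ov.py .5831 .1404 9.5 85 40 a
```

```text
{'tip': array([0.50999337, 0.12816615, 0.26224551]), 'pin': array([0.51249744, 0.12858518, 0.22586831]), 'bar': array([0.46618292, 0.12083479, 0.26527119]), 'seat': array([0.45784173, 0.11943895, 0.2105    ]), 'piv': array([0.51060801, 0.128269  , 0.212     ])}
```

View pics/ovtopa.png

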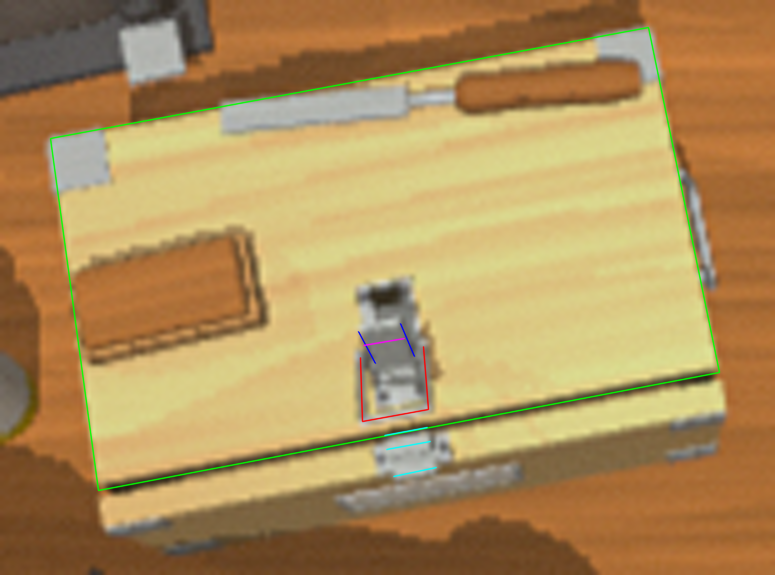

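View pics/ovscenea.png

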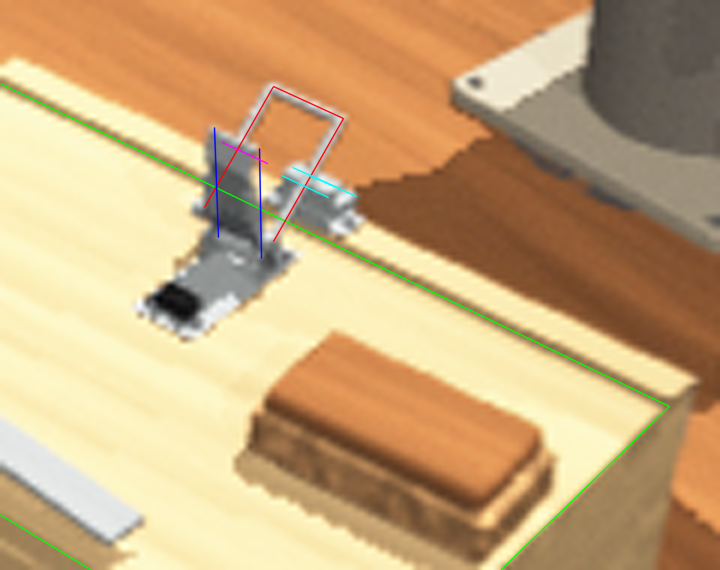

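Model overlay fits both views (chest at 0.583, 0.140, yaw 9.5°; lever ≈ 82°, loop ≈ 40°): gap line, loop bar and keeper are within ~1 mm of the drawn lines. Moving above the loop.

```bash
python3 -m creep '[0,0,4,0,1, 1.3,-1.8,4,8,1, 2.6,-3.6,4,16,1, 3.9,-5.4,4,23.4,1, 5.2,-7.2,4,23.4,1]' 20
```

```text
clock: 0.6
ee_pos: [0.2537, 0.4305, 0.35]
ee_rot: [-0.269, 3.129, 0.001]
ft_force: [1.8, 0.3, -0.5]
opening: 0.0855
```

```bash
python3 -m creep '[1.6,-2.2,0,0,1, 3.2,-4.4,0,0,1, 4.8,-6.7,0,0,1, 6.4,-9,0,0,1, 7.9,-11.2,0,0,1]'; python3 -m creep '[0,0,0,0,1, 0,0,0,0,1,0,0,0,0,1]'
python3 - <<'E'
from h import *
s=arm.read_state(); r=R.from_rotvec(s['ee_rot']).as_matrix(); print(np.degrees(np.arctan2(r[1,1],r[0,1])),r[:,2]); print(s['ee_pos'],s['joint_positions'])
E
```

```text
clock: 1.1
ee_pos: [0.3984, 0.2261, 0.3491]
ee_rot: [0.26, -3.131, -0.0]
ft_force: [0.9, 0.8, 0.1]
opening: 0.0851
clock: 1.4
ee_pos: [0.3973, 0.2286, 0.3492]
ee_rot: [0.261, -3.13, -0.0]
ft_force: [-1.2, -0.8, 0.2]
opening: 0.0851
99.51734370943244 [-6.57906909e-04  2.61445284e-04 -9.99999749e-01]
[0.3973164  0.22863213 0.3491837 ] [ 4.09858821e-01 -2.76340324e-01  1.69714319e+00  5.07692570e-04
  1.72128901e+00 -1.32697061e+00]
```

```bash
python3 -m creep '[1.5,-2.1,0,0,1, 3,-4.27,0,0,1, 3,-4.27,-1,0,1, 3,-4.27,-1,0,1, 3,-4.27,-1,0,1]'
python3 - <<'E'
from h import *
for n in('scene','top'):
    p,d=snap(n,n+'1')
    P=arm.read_state()['ee_pos']; print(P,proj(cal(n),P))
    r=(165,265,270,390) if n=='scene' else (130,245,155,310)
    cv2.imwrite(f'pics/c{n}1.png',cv2.resize(p[r[0]:r[1],r[2]:r[3]],None,fx=5,fy=5,interpolation=cv2.INTER_CUBIC)[:,:,::-1])
E
```

```text
clock: 1.9
ee_pos: [0.4721, 0.1223, 0.3235]
ee_rot: [0.261, -3.128, -0.001]
ft_force: [0.1, -0.1, 0.6]
opening: 0.0854
[0.47225281 0.12278381 0.32447996] [[320.77412088 172.94390314]]
[0.47240194 0.1229535  0.3250454 ] [[229.86295266 206.04187707]]
```

View pics/cscene1.png

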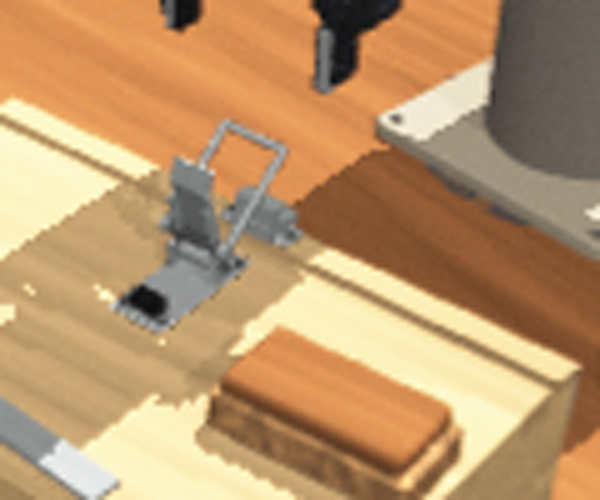

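View pics/ctop1.png

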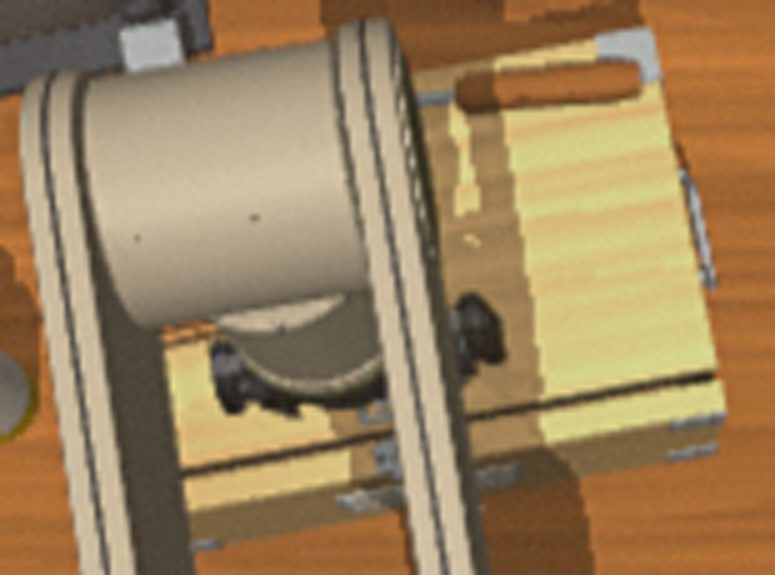

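Scene shows the open jaws (tips at about (306,171) and (335,183)) above and straddling the loop. Descend and pinch lightly.

```bash
python3 -m creep '[0,-0.03,-0.8,0,1, 0,-0.03,-1.6,0,1, 0,-0.03,-2.2,0,1, 0,-0.03,-2.2,0,1, 0,-0.03,-2.2,0,0.2]' 20; python3 -m creep '[0,0,0,0,0.1, 0,0,0,0,0.1, 0,0,0,0,0.1,0,0,0,0,0.1]'
```

```text
clock: 2.5
ee_pos: [0.4727, 0.1211, 0.27]
ee_rot: [-0.262, 3.13, 0.0]
ft_force: [-0.3, -0.3, 0.9]
opening: 0.0731
clock: 2.9
ee_pos: [0.473, 0.1205, 0.2698]
ee_rot: [-0.26, 3.13, 0.0]
ft_force: [0.9, 0.4, -0.6]
opening: 0.0472
```

```bash
cat >> h.py <<'E'
def look(f,m=6,r=(165,260,275,395)):
    p,d=snap('scene',f)
    cv2.imwrite(f'pics/c{f}.png',cv2.resize(p[r[0]:r[1],r[2]:r[3]],None,fx=m,fy=m,interpolation=cv2.INTER_CUBIC)[:,:,::-1])
    s=arm.read_state(); print(s['ee_pos'].round(4),s['ft_force'].round(1),s['opening'].round(4),s['wrist_torque'].round(2))
E
python3 -c "
from h import *
look('s2')"
```

```text
Traceback (most recent call last):
  File "h.py", line 33, in look
    s=arm.read_state(); print(s['ee_pos'].round(4),s['ft_force'].round(1),s['opening'].round(4),s['wrist_torque'].round(2))
                                                                          ^^^^^^^^^^^^^^^^^^
AttributeError: 'float' object has no attribute 'round'
```

View pics/cs2.png

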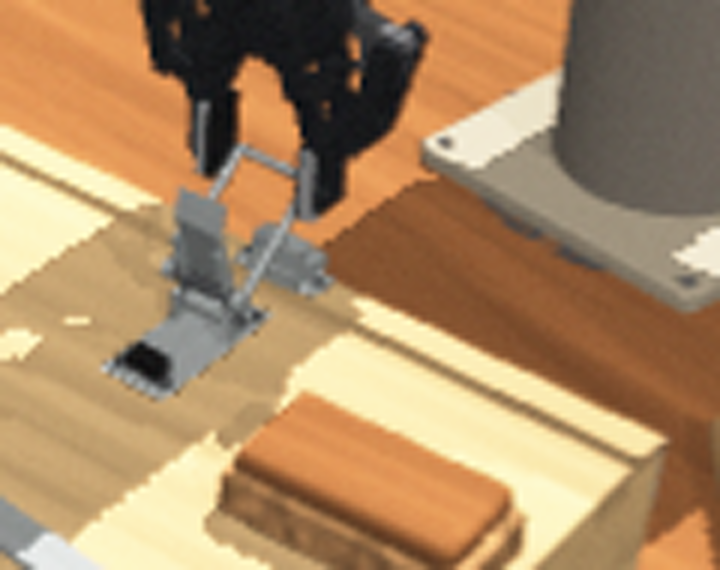

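Pads stand either side of the loop's bar end (bar corners at about (315,190) and (324,195)). Close on it.

```bash
sed -i "s/s\['opening'\].round(4)/round(s['opening'],4)/" h.py; python3 -m creep '[0,0,0,0,-0.2, 0,0,0,0,-0.2, 0,0,0,0,-0.2,0,0,0,0,-0.2]' 20; python3 -c "
from h import *
look('s3')"
```

```text
clock: 3.35
ee_pos: [0.4728, 0.1204, 0.2695]
ee_rot: [0.26, -3.131, 0.0]
ft_force: [-1.3, -1.1, 2.1]
opening: 0.042
[0.4728 0.1204 0.2695] [-1.6 -0.9  1.4] 0.0419 [-0.17  0.16 -0.  ]
```

View pics/cs3.png

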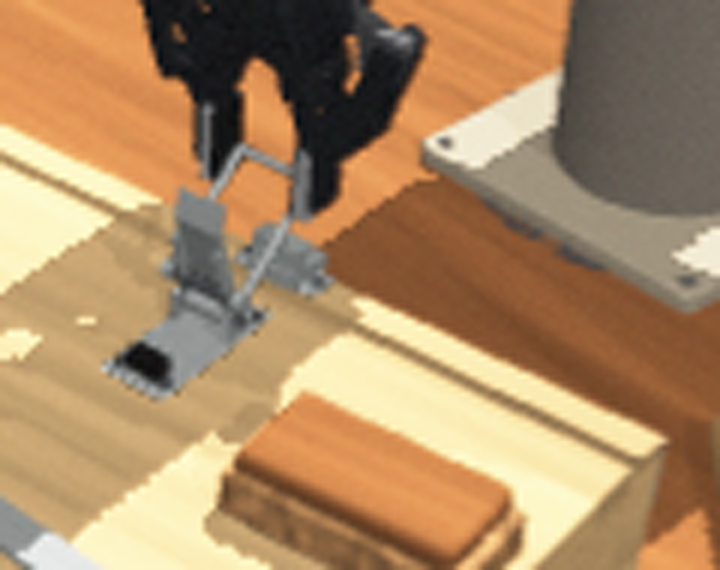

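```bash
cat > plan.py <<'E'
from h import *
from scipy.optimize import brentq
o=np.array([.5831,.1404]);y=np.radians(9.5)
piv=np.array([-73.5,212.])
def pin(t): return piv+14*np.array([np.cos(t-.05),np.sin(t-.05)])
G0=np.array([0,-10.]) ; d=8.5
def tcp(bar,verbose=True):
    f=lambda t: np.hypot(*(pin(t)-bar))-61.3
    ts=np.linspace(np.radians(60),np.radians(150),200); v=[f(t) for t in ts]
    i=[k for k in range(199) if v[k]*v[k+1]<0][0]; t=brentq(f,ts[i],ts[i+1])
    u=(bar-pin(t))/61.3; l=np.degrees(np.arctan2(u[1],-u[0])); g=bar-u*d; c=g-G0
    return np.degrees(t),l,c
if __name__=='__main__':
    s=arm.read_state(); 
    for b in [(-117.5,265),(-124,255),(-130,246),(-134,237),(-136,228),(-136,220),(-136,215),(-135.5,211.5),(-132,211.5),(-128,211.),(-127,210.5)]:
        t,l,c=tcp(np.array(b,float)); w=T(o,y,[c[0],0,c[1]])[0]; print(b,round(t,1),round(l,1),c.round(1),w.round(4),'units from now',((w-s['ee_pos'])/.025).round(2))
E
python3 plan.py
```

```text
(-117.5, 265) 80.4 39.9 [-111.   269.5] [0.4736 0.1221 0.2695] units from now [0.03 0.07 0.  ]
(-124, 255) 79.3 28.7 [-116.5  260.9] [0.4682 0.1212 0.2609] units from now [-0.19  0.03 -0.34]
(-130, 246) 87.0 19.1 [-122.   253.2] [0.4628 0.1203 0.2532] units from now [-0.4  -0.01 -0.65]
(-134, 237) 93.7 10.3 [-125.6  245.5] [0.4592 0.1197 0.2455] units from now [-0.54 -0.03 -0.96]
(-136, 228) 97.9 1.9 [-127.5  237.7] [0.4573 0.1194 0.2377] units from now [-0.62 -0.04 -1.27]
(-136, 220) 99.0 -5.5 [-127.5  230.8] [0.4573 0.1193 0.2308] units from now [-0.62 -0.04 -1.55]
(-136, 215) 101.8 -10.2 [-127.6  226.5] [0.4572 0.1193 0.2265] units from now [-0.62 -0.04 -1.72]
(-135.5, 211.5) 102.7 -13.5 [-127.2  223.5] [0.4576 0.1194 0.2235] units from now [-0.61 -0.04 -1.84]
(-132, 211.5) 88.5 -13.6 [-123.7  223.5] [0.4611 0.12   0.2235] units from now [-0.47 -0.02 -1.84]
(-128, 211.0) 71.2 -13.2 [-119.7  222.9] [0.465  0.1206 0.2229] units from now [-0.31  0.01 -1.86]
(-127, 210.5) 66.7 -13.3 [-118.7  222.5] [0.466  0.1208 0.2225] units from now [-0.27  0.02 -1.88]
```

```bash
python3 -m creep '[-0.1,-0.02,-0.17,0,-0.2, -0.22,-0.04,-0.34,0,-0.2, -0.32,-0.06,-0.5,0,-0.2, -0.43,-0.07,-0.65,0,-0.2, -0.43,-0.07,-0.65,0,-0.2]'; python3 -m creep '[-0.07,-0.01,-0.15,0,-0.2, -0.14,-0.02,-0.31,0,-0.2, -0.18,-0.03,-0.46,0,-0.2, -0.22,-0.04,-0.6,0,-0.2,-0.22,-0.04,-0.6,0,-0.2]'
python3 -c "
from h import *
look('s4')"
```

```text
clock: 3.9
ee_pos: [0.4619, 0.1186, 0.2525]
ee_rot: [0.26, -3.131, 0.0]
ft_force: [3.0, -0.1, 2.0]
opening: 0.0416
clock: 4.4
ee_pos: [0.4562, 0.1177, 0.2374]
ee_rot: [0.26, -3.13, 0.0]
ft_force: [1.3, -0.5, 1.2]
opening: 0.0419
[0.4563 0.1177 0.2377] [1.9 0.  0.9] 0.0419 [-0.1  -0.43 -0.07]
```

View pics/cs4.png

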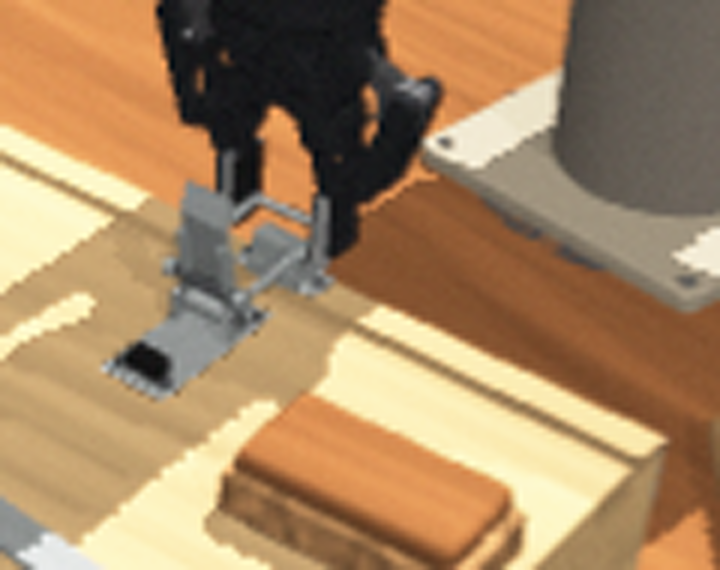

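```bash
python3 ov.py .5831 .1404 9.5 98 2 b top1 s4
```

```text
{'tip': array([0.49886135, 0.12630328, 0.26081754]), 'pin': array([0.5093721 , 0.12806218, 0.22594381]), 'bar': array([0.44894963, 0.11795093, 0.22808315]), 'seat': array([0.45784173, 0.11943895, 0.2105    ]), 'piv': array([0.51060801, 0.128269  , 0.212     ])}
```

View pics/ovsceneb.png

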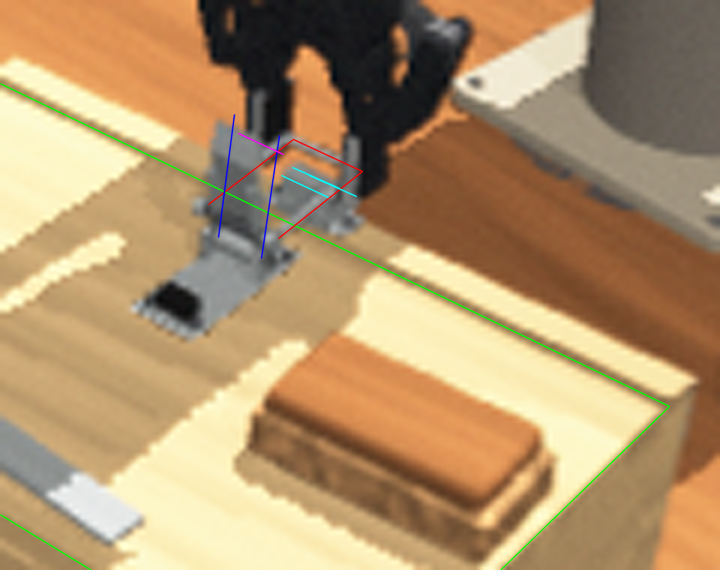

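```bash
cat > z.py <<'E'
from ov import *
# z.py  file  lever loop out : big zoom of latch in scene
f,ta,la,out=sys.argv[1],float(sys.argv[2]),float(sys.argv[3]),sys.argv[4]
o=[.5831,.1404];y=np.radians(9.5);t,l=np.radians(ta),np.radians(la)
piv=np.array([-73.5,0,212.]);ex=np.array([np.cos(t),0,np.sin(t)]);ez=np.array([-np.sin(t),0,np.cos(t)])
pin=piv+14*(np.cos(.05)*ex-np.sin(.05)*ez);bar=pin+61.3*np.array([-np.cos(l),0,np.sin(l)]);Y=np.array([0,1,0]);k=np.array([-127,0,210.5])
segs=[(pin-19*Y,bar-19*Y,(255,0,0)),(pin+19*Y,bar+19*Y,(255,0,0)),(bar-19*Y,bar+19*Y,(255,0,0))]
for s in(-12,12): segs.append((piv+s*Y,piv+s*Y+61*ex,(0,0,255)))
for dx,dz in((-1,9.5),(7.5,9.5),(-1,4.5),(-15,-2.5)): segs.append((k-13*Y+[dx,0,dz],k+13*Y+[dx,0,dz],(0,255,255)))
p=np.load(f'pics/{f}.npz')['p'];r0,r1,c0,c1=185,230,295,345;m=12
g=cv2.resize(p[r0:r1,c0:c1],None,fx=m,fy=m,interpolation=cv2.INTER_CUBIC)[:,:,::-1].copy();h=g.copy()
for a,b,col in segs:
    q=((proj(cal('scene'),T(o,y,[a,b]))-[c0,r0]+.5)*m).round().astype(int)
    cv2.line(g,tuple(map(int,q[0])),tuple(map(int,q[1])),col[::-1],1,cv2.LINE_AA)
cv2.imwrite(f'pics/{out}.png',g)
print(bar.round(1))
E
python3 z.py s4 90 2 z4
```

```text
[-134.1    0.   228.1]
```

View pics/z4.png

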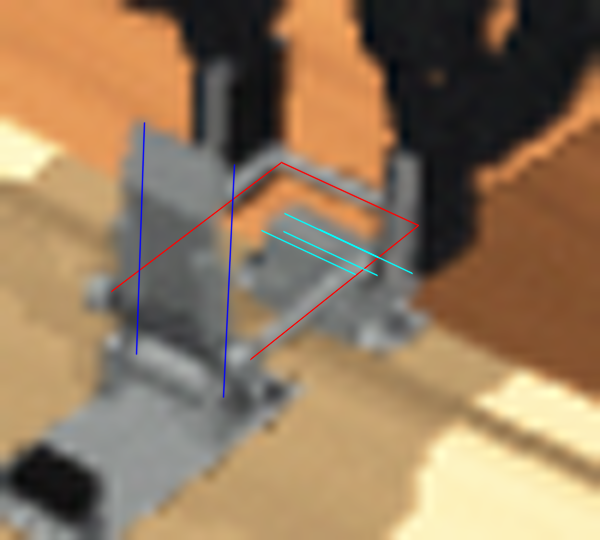

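The bar lies just outside the keeper (crop corner (275,152)); the whole latch sits ~1 px up-left of the model, matching the −1.7 mm y at which the grip settled. Continue down slightly farther out.

```bash
python3 -m creep '[-0.05,0,-0.1,0,-0.2, -0.06,0,-0.2,0,-0.2, -0.06,0,-0.3,0,-0.2, -0.06,0,-0.4,0,-0.2,-0.06,0,-0.4,0,-0.2]'
python3 -c "
from h import *
look('s5')";python3 z.py s5 95 -8 z5
```

```text
clock: 4.95
ee_pos: [0.455, 0.1176, 0.2288]
ee_rot: [-0.26, 3.131, -0.0]
ft_force: [-0.5, -2.5, 7.9]
opening: 0.0418
[0.455  0.1176 0.2288] [-1.8 -2.3  9.2] 0.0419 [-0.42  0.1  -0.02]
[-134.7    0.   217.5]
```

View pics/z5.png

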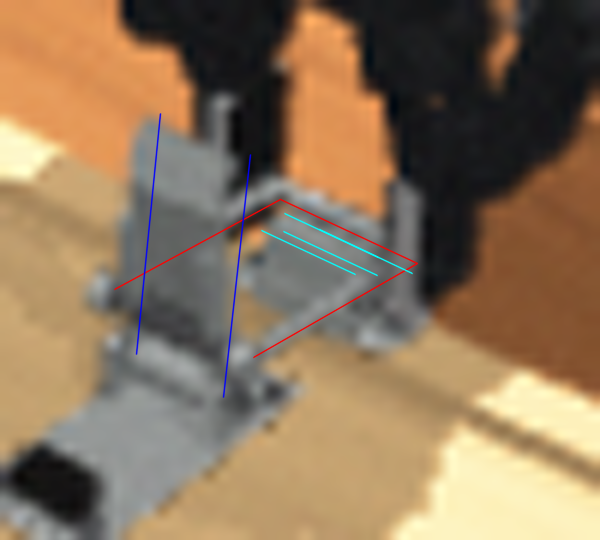

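```bash
python3 -m creep '[0,0,0.06,0,-0.2, -0.06,-0.01,0.06,0,-0.2, -0.12,-0.02,0.06,0,-0.2,-0.12,-0.02,0.06,0,-0.2]'
python3 -c "
from h import *
look('s6')
g=[]
for f in('s3','s4','s5','s6'):
    p=np.load(f'pics/{f}.npz')['p'][185:225,295:340]; g.append(cv2.resize(p,None,fx=8,fy=8,interpolation=cv2.INTER_CUBIC))
cv2.imwrite('pics/cmp6.png',np.vstack([np.hstack(g[:2]),np.hstack(g[2:])])[:,:,::-1])"
```

```text
clock: 5.4
ee_pos: [0.4519, 0.1171, 0.2295]
ee_rot: [0.26, -3.131, 0.0]
ft_force: [3.2, -2.7, 0.8]
opening: 0.042
[0.4519 0.1171 0.2295] [ 3.7 -1.8  0.8] 0.0419 [-0.4  -0.6  -0.03]
```

View pics/cmp6.png

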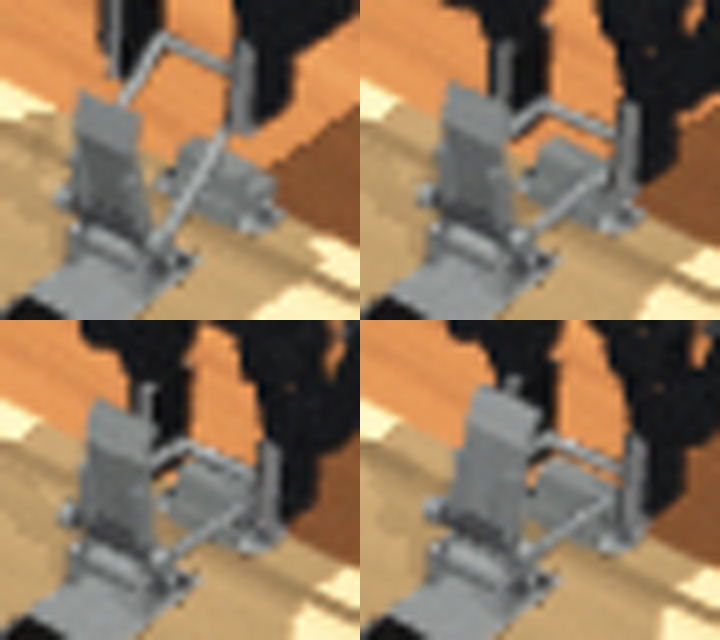

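Panel 4: lever now leans further forward and there is an orange gap between bar and keeper; z-force dropped to 0.8 N. Descend now.

```bash
python3 -m creep '[0,0,-0.08,0,-0.2, 0,0,-0.16,0,-0.2, 0,0,-0.24,0,-0.2, 0,0,-0.24,0,-0.2]'
python3 -c "
from h import *
look('s7')";python3 z.py s7 100 -10 z7
```

```text
clock: 5.85
ee_pos: [0.4518, 0.1172, 0.2231]
ee_rot: [0.26, -3.13, 0.0]
ft_force: [0.8, -3.0, 2.4]
opening: 0.0419
[0.4518 0.1172 0.2233] [ 1.1 -3.1  1.7] 0.0414 [-0.46 -0.34  0.01]
[-135.6    0.   215.2]
```

View pics/z7.png

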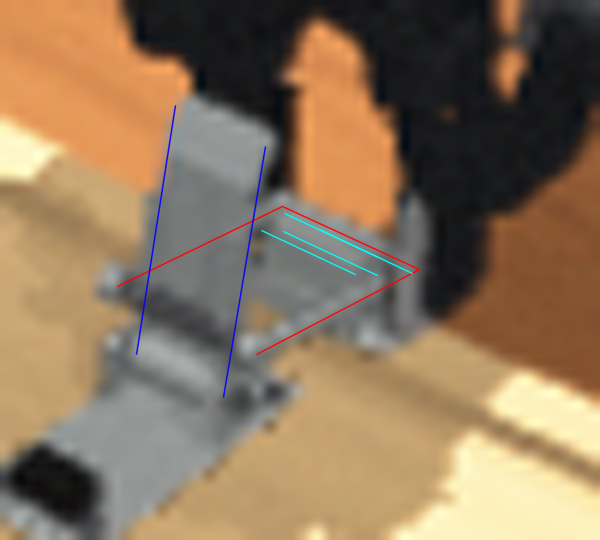

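```bash
python3 -m creep '[0,0,-0.04,0,-0.2, 0,0,-0.08,0,-0.2, 0,0,-0.08,0,-0.2]';python3 -m creep '[0,0,-0.04,0,-0.2, 0,0,-0.04,0,-0.2]'
python3 -c "
from h import *
look('s8')";python3 z.py s8 103 -13 z8
```

```text
clock: 6.2
ee_pos: [0.452, 0.1172, 0.2215]
ee_rot: [0.26, -3.131, 0.0]
ft_force: [0.9, -2.7, 3.1]
opening: 0.0421
clock: 6.4
ee_pos: [0.4521, 0.1172, 0.2206]
ee_rot: [-0.26, 3.131, -0.0]
ft_force: [1.4, -2.9, 2.4]
opening: 0.0415
[0.4521 0.1172 0.2206] [ 1.3 -2.3  2.8] 0.0416 [-0.46 -0.39 -0.1 ]
[-135.7    0.   212. ]
```

View pics/z8.png

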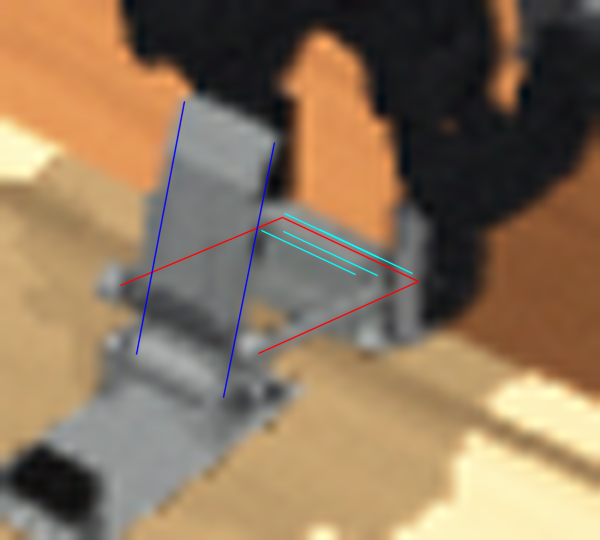

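```bash
python3 -m creep '[0,0,-0.04,0,-0.2, 0,0,-0.04,0,-0.2]';python3 -m creep '[0,0,-0.04,0,-0.2, 0,0,-0.04,0,-0.2]'
python3 -c "
from h import *
look('s9')"
```

```text
clock: 6.65
ee_pos: [0.4521, 0.1172, 0.2196]
ee_rot: [-0.26, 3.131, -0.0]
ft_force: [1.8, -3.0, 3.2]
opening: 0.0417
clock: 6.85
ee_pos: [0.4521, 0.1172, 0.2186]
ee_rot: [-0.26, 3.131, -0.0]
ft_force: [2.6, -3.2, 2.4]
opening: 0.0419
[0.4521 0.1172 0.2186] [ 1.8 -3.5  2.9] 0.0419 [-0.44 -0.5  -0.01]
```

```bash
python3 -m creep '[0,0,-0.04,0,-0.2, 0,0,-0.04,0,-0.2]'
python3 -c "
from h import *
look('s10')";python3 z.py s10 103 -14 z10
```

```text
clock: 7.1
ee_pos: [0.4521, 0.1172, 0.2175]
ee_rot: [-0.26, 3.131, 0.0]
ft_force: [1.4, -2.0, 1.5]
opening: 0.0415
[0.4521 0.1172 0.2176] [ 2.5 -3.3  1.5] 0.0422 [-0.39 -0.51 -0.05]
[-135.4    0.   211. ]
```

View pics/z10.png

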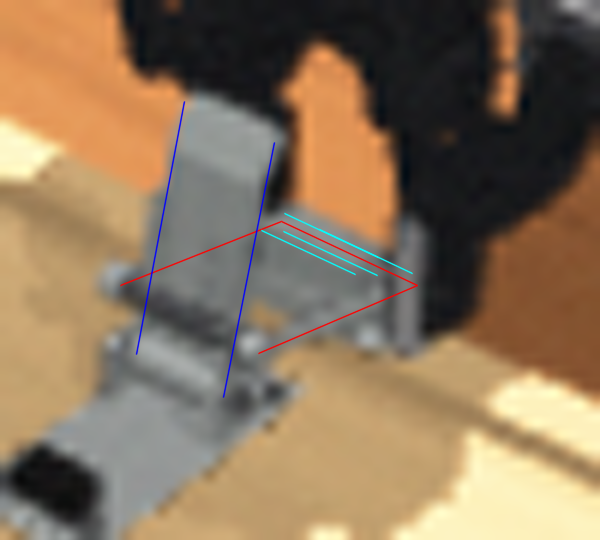

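```bash
python3 -m creep '[0,0,-0.04,0,-0.2, 0,0,-0.04,0,-0.2]'; python3 -m creep '[0,0,-0.04,0,-0.2, 0,0,-0.04,0,-0.2]'
```

```text
clock: 7.35
ee_pos: [0.4521, 0.1172, 0.2173]
ee_rot: [-0.26, 3.13, -0.0]
ft_force: [-0.3, -3.0, 7.2]
opening: 0.0415
clock: 7.55
ee_pos: [0.4522, 0.1173, 0.2172]
ee_rot: [-0.26, 3.13, -0.0]
ft_force: [-4.4, -5.0, 14.2]
opening: 0.042
```

Foot felt (z-force rose 7→14 N over 1 mm commanded). Ease up to a light press, then draw back toward +x in small steps.

```bash
python3 -m creep '[0,0,0.05,0,-0.2, 0,0,0.05,0,-0.2]'; python3 -m creep '[0.06,0.01,0,0,-0.2, 0.12,0.02,0,0,-0.2, 0.12,0.02,0,0,-0.2]'; python3 -m creep '[0.05,0.01,0,0,-0.2, 0.1,0.02,0,0,-0.2]'
python3 -c "
from h import *
look('s11')";python3 z.py s11 85 -14 z11
```

```text
clock: 7.75
ee_pos: [0.4521, 0.1173, 0.2173]
ee_rot: [-0.26, 3.13, 0.0]
ft_force: [-1.0, -3.1, 7.5]
opening: 0.0415
clock: 8.05
ee_pos: [0.4533, 0.1175, 0.2172]
ee_rot: [0.26, -3.126, 0.001]
ft_force: [-13.5, -6.0, 15.7]
opening: 0.0416
clock: 8.25
ee_pos: [0.4555, 0.1179, 0.2173]
ee_rot: [0.26, -3.126, 0.001]
ft_force: [-14.1, -6.9, 16.3]
opening: 0.0417
[0.4558 0.118  0.2173] [-13.6  -5.9  15.5] 0.0417 [-0.94  2.07  0.  ]
[-131.1    0.   211. ]
```

View pics/z11.png

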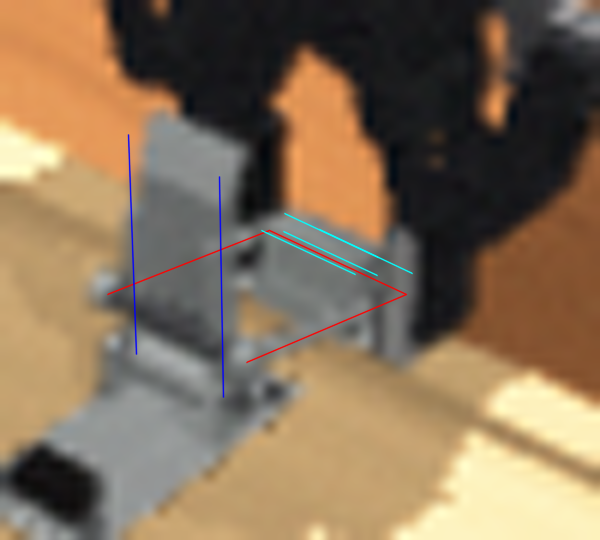

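```bash
python3 -m creep '[0,0,0.05,0,-0.2, 0,0,0.05,0,-0.2]'; python3 -m creep '[0.04,0.007,0.02,0,-0.2, 0.08,0.013,0.02,0,-0.2,0.08,0.013,0.02,0,-0.2]'
python3 -c "
from h import *
look('s12')"
```

```text
clock: 8.5
ee_pos: [0.4563, 0.118, 0.2174]
ee_rot: [0.26, -3.127, 0.001]
ft_force: [-5.8, -3.6, 6.1]
opening: 0.0417
clock: 8.8
ee_pos: [0.4581, 0.1183, 0.2175]
ee_rot: [0.26, -3.127, 0.001]
ft_force: [-4.0, -3.9, 3.0]
opening: 0.042
[0.458  0.1183 0.2175] [-3.9 -3.8  3.2] 0.0421 [-0.65  0.61  0.06]
```

```bash
python3 -m creep '[0.04,0.007,0,0,-0.2, 0.06,0.01,0,0,-0.2]'; python3 -m creep '[0.04,0.007,0,0,-0.2, 0.04,0.007,0,0,-0.2]';  python3 -m creep '[0.04,0.007,0,0,-0.2, 0.04,0.007,0,0,-0.2]'
python3 -c "
from h import *
look('s13')"; python3 z.py s13 75 -13 z13
```

```text
clock: 9.05
ee_pos: [0.4592, 0.1185, 0.2174]
ee_rot: [0.26, -3.126, 0.001]
ft_force: [-5.8, -5.2, 4.0]
opening: 0.0419
clock: 9.25
ee_pos: [0.4596, 0.1186, 0.2174]
ee_rot: [0.259, -3.124, 0.001]
ft_force: [-10.4, -5.8, 7.0]
opening: 0.0418
clock: 9.45
ee_pos: [0.4599, 0.1186, 0.2174]
ee_rot: [0.259, -3.123, 0.001]
ft_force: [-14.7, -6.7, 9.0]
opening: 0.0416
[0.4599 0.1186 0.2174] [-13.8  -6.2   9. ] 0.0419 [-0.98  2.26  0.  ]
[-128.9    0.   211.5]
```

View pics/z13.png

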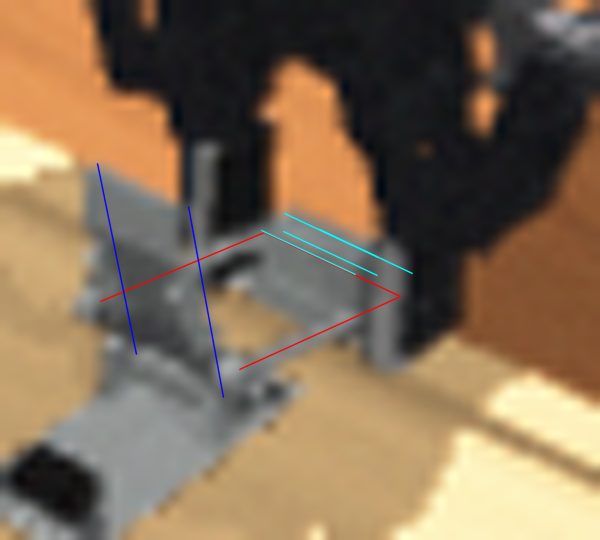

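Lever has swung back to ≈70° with the x-force rising 4 N per mm and the TCP stalled 7.9 mm in from the outer position: that is the bar biting on the lip under the nose (against the nose front the lever would be ≈82°). Ease off, release, rise.

```bash
python3 -m creep '[-0.06,-0.01,0.02,0,-0.2, -0.06,-0.01,0.02,0,-0.2]'; python3 -m creep '[0,0,0,0,0.2, 0,0,0,0,0.5, 0,0,0,0,0.6,0,0,0,0,0.6]'
python3 -c "
from h import *
look('s14')"; python3 z.py s14 70 -13 z14
```

```text
clock: 9.7
ee_pos: [0.4598, 0.1186, 0.2176]
ee_rot: [0.26, -3.126, 0.001]
ft_force: [-4.8, -4.9, 0.7]
opening: 0.0418
clock: 10.1
ee_pos: [0.4616, 0.1191, 0.2191]
ee_rot: [0.26, -3.131, -0.001]
ft_force: [-1.0, 0.5, 0.5]
opening: 0.0682
[0.4616 0.1191 0.2192] [-1.   0.7  0.4] 0.0683 [ 0.02 -0.02  0.02]
[-127.8    0.   211.1]
```

View pics/z14.png

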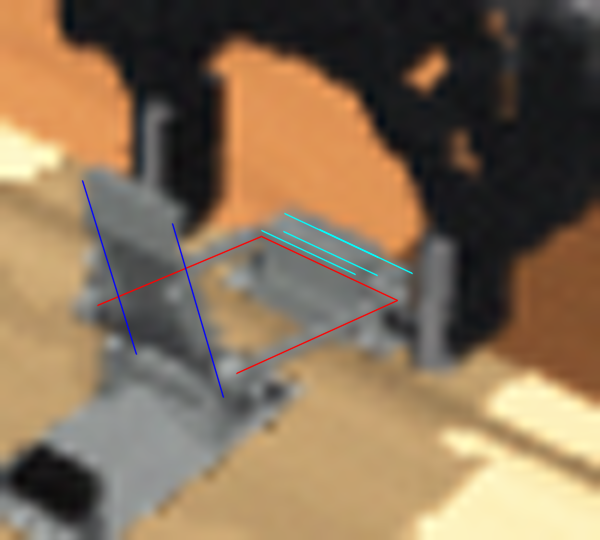

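Loop stays hooked (legs slope to the keeper, bar out of sight under the nose), lever stands at ≈72°, forces zero. Rise, shut the jaws, and position in front of the lever.

```bash
python3 -m creep '[0,0,0.6,0,0.7, 0,0,1.5,0,0.7, 0,0,2.5,0,0.5, 0,0,3.2,0,0, 0,0,3.2,0,-1]'; python3 -m creep '[0,0,0,0,-1, 0,0,0,0,-1, 0,0,0,0,-1, 0,0,0,0,-1, 0,0,0,0,-1]'
python3 -c "
from h import *
look('s15')"; python3 z.py s15 72 -13 z15
python3 - <<'E'
from h import *
o=np.array([.5831,.1404-.001]);y=np.radians(9.5)
s=arm.read_state();
W=lambda x,z:T(o,y,[x,0,z])[0]
print('pre',((W(-97,276)-s['ee_pos'])/.025).round(2))
prev=None
for th in (72,65,60,55,50,45,40,35,30,25,20,15,10,5,0,-5):
    t=np.radians(th); tip=np.array([-73.5+50*np.cos(t)-5*np.sin(t),212+50*np.sin(t)+5*np.cos(t)])
    w=W(tip[0]-11,tip[1]+19); print(th,w.round(4),(w-(W(-97,276)) if prev is None else w-prev).round(4)/.025); prev=w
E
```

```text
clock: 10.65
ee_pos: [0.4631, 0.1192, 0.3036]
ee_rot: [-0.259, 3.124, 0.001]
ft_force: [0.5, -0.5, -0.4]
opening: 0.036
clock: 11.15
ee_pos: [0.4613, 0.1189, 0.2985]
ee_rot: [0.26, -3.13, 0.0]
ft_force: [0.1, -0.2, 0.4]
opening: -0.0002
[0.4614 0.1189 0.2987] [-0.3 -0.5  0.5] 0.0002 [-0.02  0.05 -0.02]
[-128.2    0.   211.3]
pre [ 1.04  0.18 -0.91]
72 [0.5103 0.1272 0.2801] [0.916 0.152 0.164]
65 [0.5161 0.1282 0.2784] [ 0.232  0.04  -0.068]
60 [0.5201 0.1289 0.2768] [ 0.16   0.028 -0.064]
55 [0.524  0.1295 0.2748] [ 0.156  0.024 -0.08 ]
50 [0.5277 0.1301 0.2725] [ 0.148  0.024 -0.092]
45 [0.5311 0.1307 0.2699] [ 0.14   0.024 -0.104]
40 [0.5344 0.1312 0.267 ] [ 0.128  0.02  -0.116]
35 [0.5373 0.1317 0.2638] [ 0.12   0.02  -0.128]
30 [0.54   0.1322 0.2603] [ 0.108  0.016 -0.136]
25 [0.5424 0.1326 0.2567] [ 0.096  0.016 -0.148]
20 [0.5444 0.1329 0.2528] [ 0.08   0.012 -0.156]
15 [0.5461 0.1332 0.2488] [ 0.068  0.012 -0.16 ]
10 [0.5475 0.1334 0.2446] [ 0.056  0.008 -0.168]
5 [0.5485 0.1336 0.2403] [ 0.04   0.008 -0.172]
0 [0.5491 0.1337 0.236 ] [ 0.024  0.004 -0.172]
-5 [0.5493 0.1337 0.2316] [ 0.008  0.    -0.176]
```

View pics/z15.png

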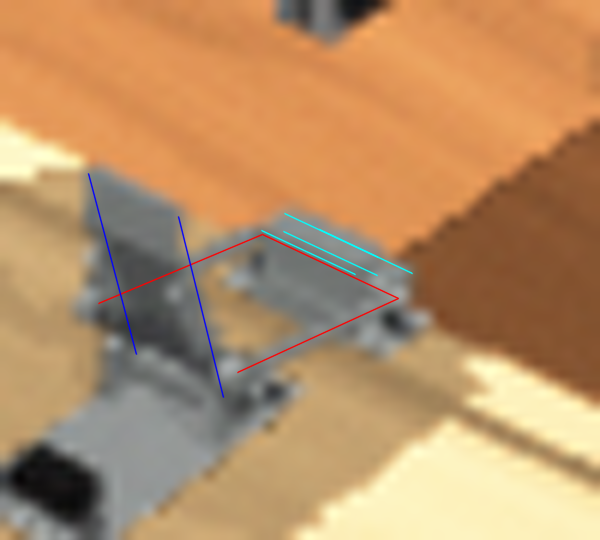

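View pics/cs15.png

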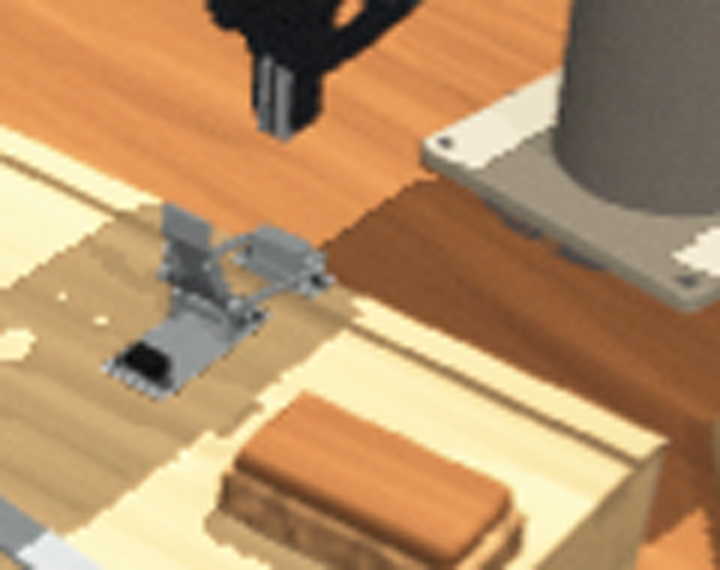

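Loop remains hooked; lever stands at ≈72° (top at (166,205) in the crop), jaws shut above the keeper. Approach and push.

```bash
python3 -m creep '[0.5,0.09,-0.3,0,-1, 1.04,0.18,-0.8,0,-1, 1.04,0.18,-0.8,0,-1]'; python3 -m creep '[0.3,0.05,0,0,-1, 0.6,0.1,0,0,-1, 0.8,0.13,0,0,-1, 0.9,0.15,0,0,-1]'
python3 -c "
from h import *
look('s16')"
```

```text
clock: 11.5
ee_pos: [0.4874, 0.1233, 0.277]
ee_rot: [0.259, -3.128, 0.0]
ft_force: [-1.1, 0.8, -0.2]
opening: -0.0001
clock: 11.9
ee_pos: [0.5107, 0.1272, 0.2796]
ee_rot: [-0.26, 3.13, 0.0]
ft_force: [0.1, -0.2, -0.2]
opening: -0.0
[0.5107 0.1272 0.2795] [ 0.1 -0.3  0.6] -0.0 [ 0.02 -0.   -0.01]
```

View pics/cs16.png

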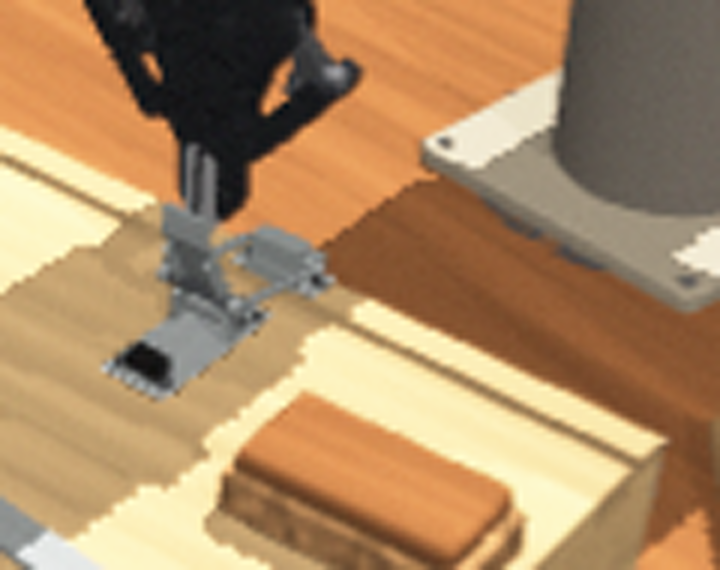

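```bash
python3 -m creep '[0.12,0.02,-0.08,0,-1, 0.23,0.04,-0.12,0,-1]'; python3 -m creep '[0.08,0.014,-0.03,0,-1, 0.16,0.028,-0.06,0,-1]'; python3 -m creep '[0.08,0.012,-0.04,0,-1, 0.156,0.024,-0.08,0,-1]'
python3 -c "
from h import *
look('s17')"
```

```text
clock: 12.15
ee_pos: [0.5158, 0.1282, 0.276]
ee_rot: [0.26, -3.131, 0.0]
ft_force: [-2.5, -0.6, 1.8]
opening: 0.0001
clock: 12.35
ee_pos: [0.5194, 0.1288, 0.2744]
ee_rot: [0.26, -3.13, 0.0]
ft_force: [-3.7, -0.4, 1.4]
opening: 0.0002
clock: 12.55
ee_pos: [0.5234, 0.1294, 0.2723]
ee_rot: [0.26, -3.13, 0.0]
ft_force: [-6.2, -1.2, 2.2]
opening: -0.0001
[0.5235 0.1295 0.2722] [-4.5 -0.7  2.4] -0.0003 [-0.15  0.69  0.08]
```

View pics/cs17.png

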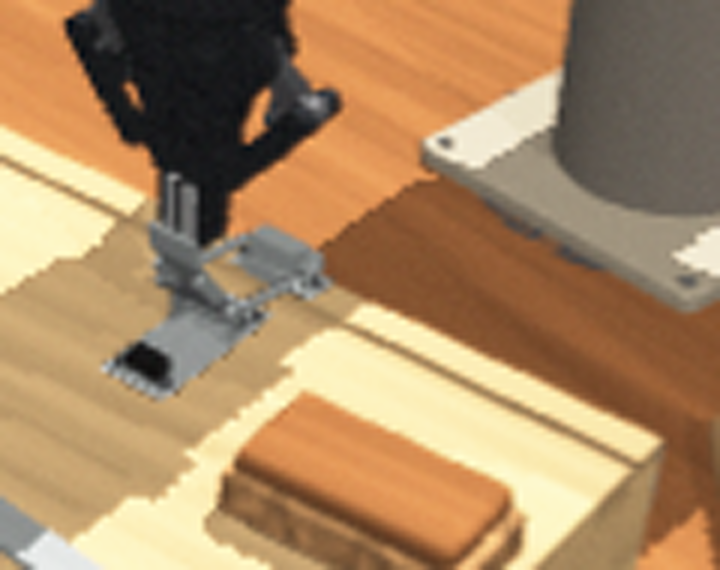

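The lever is swinging back (≈53°) with ~6 N on the tip and the gap is beginning to close. Follow the arc.

```bash
python3 -m creep '[0.15,0.024,-0.09,0,-1, 0.29,0.048,-0.2,0,-1]'; python3 -m creep '[0.13,0.02,-0.12,0,-1, 0.25,0.04,-0.24,0,-1]'; python3 -m creep '[0.11,0.016,-0.14,0,-1, 0.2,0.032,-0.28,0,-1]'
python3 -c "
from h import *
look('s18')"
```

```text
clock: 12.8
ee_pos: [0.5304, 0.1306, 0.2673]
ee_rot: [0.26, -3.129, 0.0]
ft_force: [-8.4, -1.4, 2.1]
opening: 0.0001
clock: 13.0
ee_pos: [0.5364, 0.1316, 0.2611]
ee_rot: [0.26, -3.128, 0.0]
ft_force: [-8.5, -1.4, 2.6]
opening: 0.0
clock: 13.2
ee_pos: [0.5417, 0.1325, 0.2543]
ee_rot: [0.26, -3.129, 0.0]
ft_force: [-6.3, 0.0, 3.8]
opening: 0.0001
[0.5419 0.1325 0.2537] [-4.6 -0.1  2.7] -0.0001 [-0.04  0.68 -0.  ]
```

View pics/cs18.png

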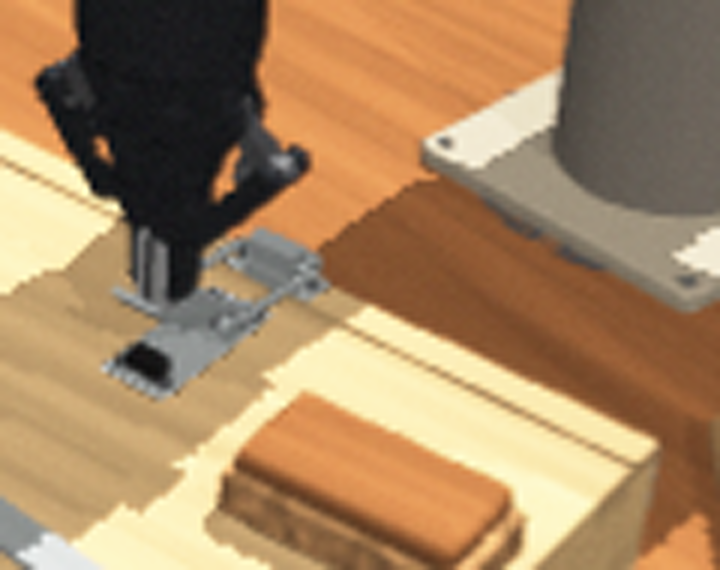

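```bash
python3 -m creep '[0.06,0.01,-0.16,0,-1, 0.1,0.016,-0.32,0,-1]'; python3 -m creep '[0.04,0.006,-0.12,0,-1, 0.05,0.008,-0.24,0,-1,0.05,0.008,-0.24,0,-1]'
python3 -c "
from h import *
look('s19')"
```

```text
clock: 13.45
ee_pos: [0.5452, 0.133, 0.247]
ee_rot: [-0.26, 3.13, 0.0]
ft_force: [-1.7, -0.2, 3.0]
opening: 0.0002
clock: 13.75
ee_pos: [0.5462, 0.1331, 0.2402]
ee_rot: [-0.26, 3.13, -0.0]
ft_force: [0.5, -0.3, -0.1]
opening: 0.0003
[0.546  0.133  0.2403] [ 0.4 -0.1  0.4] 0.0 [ 0.   -0.07  0.01]
```

View pics/cs19.png

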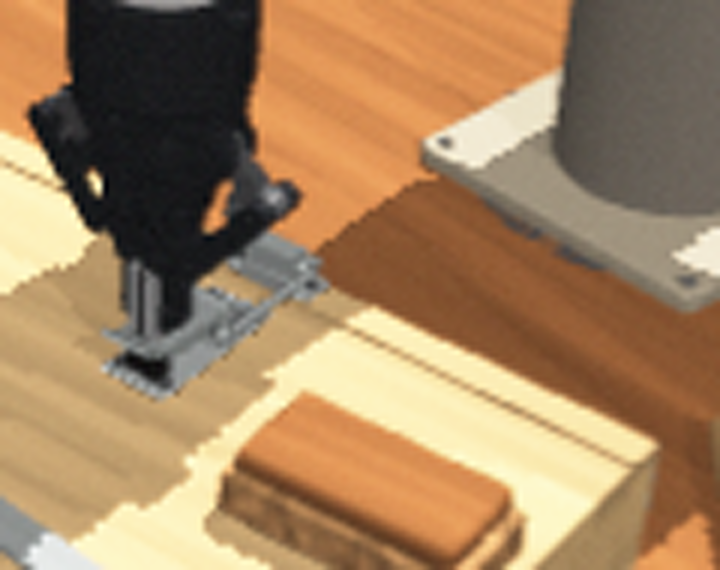

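Force dropped to zero – it seems to have snapped over. Press gently to confirm it is down on the rest.

```bash
python3 -m creep '[0,0,-0.06,0,-1, 0,0,-0.08,0,-1]'; python3 -m creep '[0,0,-0.04,0,-1, 0,0,-0.08,0,-1]';python3 -m creep '[0,0,-0.04,0,-1, 0,0,-0.04,0,-1]'
```

```text
clock: 14.0
ee_pos: [0.5461, 0.133, 0.2386]
ee_rot: [-0.26, 3.13, -0.0]
ft_force: [0.4, 1.2, 1.5]
opening: -0.0004
clock: 14.2
ee_pos: [0.5459, 0.133, 0.2365]
ee_rot: [0.26, -3.131, 0.0]
ft_force: [0.8, 0.3, -0.3]
opening: 0.0001
clock: 14.4
ee_pos: [0.5459, 0.1331, 0.236]
ee_rot: [0.26, -3.131, 0.0]
ft_force: [-1.7, 0.1, 3.9]
opening: -0.0001
```

```bash
python3 -m creep '[0,0,-0.04,0,-1, 0,0,-0.06,0,-1, 0,0,-0.06,0,-1]'
```

```text
clock: 14.7
ee_pos: [0.5459, 0.133, 0.2359]
ee_rot: [-0.26, 3.13, -0.0]
ft_force: [-7.2, -1.3, 13.6]
opening: -0.0001
```

Firm stop at TCP z = 0.236, exactly the height predicted for a flat lever. Retreat and check.

```bash
python3 -m creep '[0,0,0.3,0,-1, -0.1,0,1.2,0,-1, -0.6,0,3,0,-1, -2,0.6,4.5,0,-1, -3.5,2,4.5,0,-1]';python3 -m creep '[-1.2,1.6,0,0,-0.5, -2,3.4,0,0,0, -2.4,5,0,0,0, -2.4,6.6,0,0,0,-2.4,6.6,0,0,0]'; 
python3 -c "
from h import *
look('s20'); p,d=snap('top','t20'); cv2.imwrite('pics/ct20.png',cv2.resize(p[130:245,155:310],None,fx=5,fy=5,interpolation=cv2.INTER_CUBIC)[:,:,::-1])"; python3 z.py s20 0 0 z20
```

```text
clock: 15.2
ee_pos: [0.4627, 0.1799, 0.3523]
ee_rot: [-0.254, 3.123, 0.001]
ft_force: [0.3, 1.6, 1.4]
opening: -0.0001
clock: 15.7
ee_pos: [0.3998, 0.3494, 0.3456]
ee_rot: [0.267, -3.129, -0.001]
ft_force: [0.3, -1.0, -0.1]
opening: 0.0426
[0.4003 0.3475 0.3457] [-0.3 -0.2  0.5] 0.0428 [-0.01  0.03 -0.  ]
[-120.8    0.   211.3]
```

View pics/cs20.png

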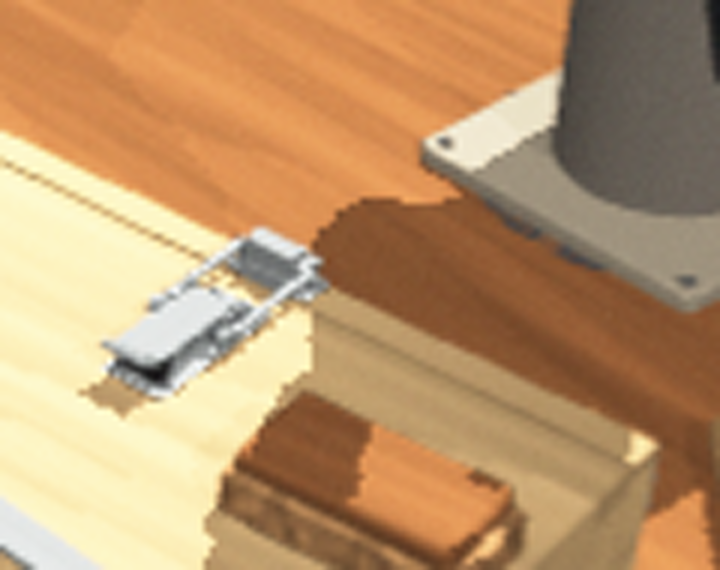

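View pics/ct20.png

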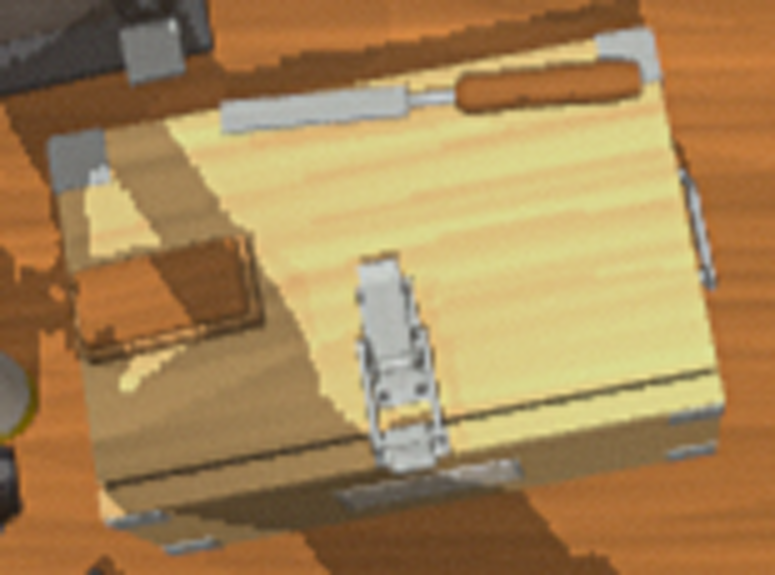

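View pics/s20.png

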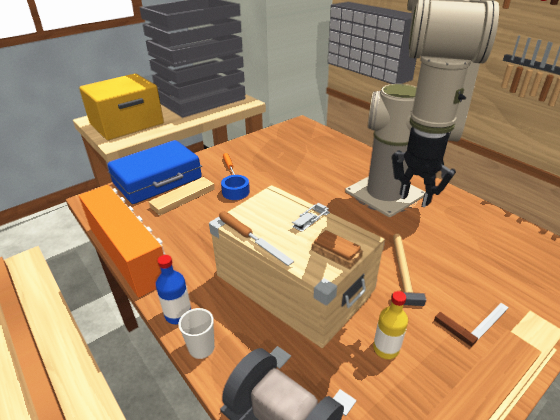

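The lever lies flat towards the back (crop (165,325)). The loop legs run onto the keeper, the gap has narrowed to a thin line, the other things have not moved, and the robot is clear. Handing in.

```bash
python3 -c "
from h import *
s=arm.read_state(); print(s['clock'],s['ft_force'].round(1)); print(arm.sign_off())"
```

```text
15.8 [-0.4 -0.6 -0.1]
the job is handed in; nothing more can be done
None
```

The latch is closed: the loop is hooked under the keeper, the lever lies flat over centre, and the front is drawn home. I handed the job in at 15.8 s of the 53 s allowed.

**What I did:**
- **Hooking:** I pinched the loop across its legs at 20 N, leaned it forward over the nose and lowered it until I felt the foot. Then I drew it back until it bit on the lip.
- **Snapping down:** I released the loop and pushed the lever tip along its arc with shut fingers, at about 9 N at most. The force fell to zero as it snapped over. A light press then met a firm stop with the TCP at 0.236 m, the height I had worked out for a flat lever.

**Last checks:** Both cameras show the lever flat and the loop on the keeper. The front gap is down to a thin line, and nothing else has visibly moved. The gripper is clear, with wrist force at about zero.

**What was off:**
- **First lowering:** the bar touched something, probably the nose, at about 9 N. I backed off and went about 3 mm farther out.
- **Drawing back:** the highest readings while holding the loop were about 14 N back and 16 N up, roughly 22 N together, under the 30 N limit.
- **Latch position:** it sat about 1 px (1–2 mm) from my model in the scene view.
- **Bar under the nose:** no camera could see this directly. I judged it from the lever angle, the forces and the front being drawn in.

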